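# Hang the slotted plate on its carrier and send the carrier down the lane

## Robot

A 6-joint arm with a two-finger parallel gripper is mounted at the origin on the work surface. World frame = base frame: x ahead of the robot, y to its left, z up, the work surface at z = 0. Lengths are in mm, angles in rad, forces in N, time in s.
With the tool pointing down it reaches from about 350 to 975 mm from the base axis. Payload 7.1 kg.
Tool frame: the origin (TCP) lies midway between the tips of the shut fingers; the grasp point (between the pads) lies env.hold_point_z behind it (env.hold_point_z is the distance from the TCP to the grasp point, in mm); z points along the fingers, y is the line along which they close (so a half turn about z gives the same grasp; the last joint's range is limited). The gripper opens to 88 mm and grips with 3 to 60 N. Pads are 20 mm wide; open, the fingers measure 115 mm over their backs; the gripper's body (75 mm by 178 mm) begins 61 mm behind the grasp point.
Start: joints at [1.211, 0.423, 1.63, -0, 1.089, -0.019], TCP at [208.869, 589.049, 222.675] pointing down, gripper open.
Joint ranges: [-3, 3], [-0.9, 2.11], [0.09, 2.58], [-1.31, 4.45], [0.11, 2.69], [-2.54, 2.54]. Speed limits (rad/s): [2.39, 2.39, 3.01, 3.14, 3.14, 3.14].

## Interface

Orientations are given as a unit quaternion [x, y, z, w].
In Python, from station import env gives the robot as it stands. Calls block until the motion is done:
- env.reach(position, orientation): joint-space move of the TCP to a pose.
- env.move_l(position, rot=None, rate=150, f_stop=None): straight line of the TCP; rot=None keeps the orientation; rate is the mean speed in mm/s. With f_stop (N) it stops when the force on the tool has changed by that much, and returns True; else False.
- env.move_joints(angles): joint-space move.
- env.set_gripper(opening): finger opening in mm; the grip force is fixed at half the most; returns when the fingers have stopped.
- env.hold(seconds).
- env.ik(position, orientation): joint angles nearest the present ones, or None.
- env.read_state(): the state.
- env.camera(name): name is "scene" or "top" or "wrist"; returns the picture (384x512x3 uint8, blue, green, red); there is no depth.
- env.camera_params(name): a dict with "fx", "fy", "cx", "cy" (pixels), "dist" ([k1, k2, p1, p2, k3] as OpenCV has them; the pictures are not rectified), "pose" (4x4, takes a point from camera to world coordinates); the wrist camera has in their place "tool_from_camera" (4x4, takes a point from camera to tool coordinates, whose origin is the TCP and whose axes are the flange's). Camera axes: x right, y up, looking along -z (the intrinsics and any distortion apply to the point x, -y, -z); pixel columns grow to the right and rows downward; lengths in mm; the calibration is good to about 2 mm. A picture is of the moment at which its call begins: read the wrist's pose just before it. camera_params takes no time and is no camera call.
A pose or a line that the arm cannot do raises env.IKError and nothing moves.
- env.sign_off(): hands the job in; it is judged then, once.
Trained networks look in the newest picture that a camera, given by its name, has taken for a name from the list of things; names that differ only in an ending like _2 or _b are one class to them, and where a whole thing is asked for, a point or a joint stands for the part that bears it (a point fixed in the world has none). Each returns a list of dicts, best first, with "confidence" (0 to 1); they miss things now and then, are a little off and sometimes report something else, mostly with a low value. They report only what shows in the picture. A call takes as long as a camera call.
- env.boxes_of(camera, thing): "xy" ([column, row] in pixels, amid what is visible of it).
- env.trace(camera, thing): "mask" (384x512 bool, what is visible of it) and "xy" ([column, row] in pixels, amid what is visible of it).
- env.pinpoint(camera, thing): "xy" ([column, row] in pixels: a listed point, or the origin of a listed thing).
The state is a dict: "time_s": time; "qpos": joint angles; "dq": joint speeds; "tau": joint torques, N m; "tool_pos": TCP position; "orientation": TCP orientation; "force": force on the tool from outside, world axes, zero at the start; "wrist_torque": the same for the moment, N m; "width": finger opening in mm; "grip_force": force on a finger pad.
Only numpy, scipy, OpenCV 4.12 (cv2) and the standard library are available. Lean on these libraries where they do the work, as an engineer would, in place of code of your own. Each camera call takes 0.05 s, during which the arm holds its last target. There are 200 camera calls.

## Task

Take the slotted plate from the timber stand and hang it by its slot on the stud of the empty carrier waiting on the roller track, so that the stud sits right up in the end of the slot and the plate lies back on the easel, and let go. Then send that carrier, and only that one, down to the end of its lane: tilt the sprung stop lever towards its lane, hold it over until the carrier has rolled past, and let the lever spring back upright. Leave the loaded carrier waiting at the stop, and the plate without a slot, the wooden case and the can where they stand.

Things in the scene. Friction and masses are not known exactly. Their poses are not given: they have to be found in the camera images.
- track: Fixed two-lane gravity roller track, 340 (x) by 550 mm. Origin on the bench under the lever pivot; y = direction of travel (falls 4 deg), x from near to far lane. Lane centres at x = -105, +105; length y = -180 to 370; rollers' top z = 85 at y = 0. Guide rails rise 9 mm over the rollers. End-stop buffers at y = 354, so a carrier ends at y = 279
- stop_lever (a joint): Tilt of the spring-centred lever, a rigid rocker on a pivot along track y at z = 50: 0 upright, + when the knob leans to the far lane (+x), stops at +-0.34, spring 3 N m/rad (7 N at the knob). Upright, its two blades stand 10 mm over the rollers and hold both carriers. Knob over to a lane: that blade sinks (clear beyond 0.17), the other rises and still holds
- lever_knob (a point): Centre of the lever's black ball knob, 32 mm across, on a 12 mm round bar, 140 mm above the pivot: upright at track (0, 0, 190), in the open gap (90 mm) between the lanes. A freed carrier rolls by itself: 1 to 1.5 s until past the sunk blade (origin beyond y = 80), 2 to 3 s to the lane's end. Passing in the far lane, its plate's top leans to within 58 mm of the lever's plane x = 0 at z = 260
- carrier: The empty carrier, in either lane, loose on the rollers, front against the stop. Wooden base 94 (x) by 150 (y) by 18 mm, origin under its centre, y = travel. Its aluminium easel panel, 64 wide, 4 thick, looks to +x and up and leans 30 deg from vertical: from (45, 0, 18) the face rises 140 mm along the slope towards -x. 0.7 to 1.15 kg
- carrier_stud (a point): Point on the axis of the carrier's stud, 3 mm off the easel face, 134 mm up the slope: where point slot_seat must come. Stud 8 mm thick, square to the face; 13 mm free between face and head (head 20 across, 5 thick). The easel panel ends 6 mm above the axis. Axes as the carrier's
- plate: Slotted plate, dark steel, 70 wide (y), 175 high (z), 6 thick (x), square window low down; origin mid lower edge. Slot enters from the +y edge, 16 wide, heights 103 to 119, to 7 mm past the middle, then turns up into a pocket 14 wide ending at 130; solid above. Stands upright in either stall, axes as the stand's. Hung, its y is along the carrier's y. 0.17 to 0.35 kg
- slot_seat (a point): Point of the slotted plate where the stud's axis lies when it hangs: in the pocket, 4 mm below its end, at (0, 0, 126) in the plate's frame
- stand: Fixed timber stand, 100 (x) by 216 (y) mm, base 12 thick, origin under its centre. Two stalls at y = -52 and +52: grooves 9 mm wide, 73 long, between walls rising 40 mm over the base, in which the plates stand upright, 175 mm tall
- blank_plate: Plate of the same outline and window but without a slot, in the other stall; left alone
- loaded_carrier: A like carrier in the other lane, with such a plate already hung on it, its top 180 mm over the carrier's underside; left waiting at the stop
- wood_case: Brown wooden case, 110 by 150 by 70 mm high, origin under its centre, loose on the bench; left alone
- thinner_can: Grey round tin, 72 mm across, 130 mm high, origin under its centre, loose on the bench; left alone

How it is judged (in metres and radians):
On the way, in this order (a step that is already met when the one before it is completed fails the run):
1. the slotted plate hangs by its slot on the empty carrier's stud, let go (distance between slot_seat and carrier_stud below 0.007 m and angle between the y axis of plate and the y axis of carrier, either way round below 0.12 rad and angle between plate's own z axis and vertical between 0.4 and 0.65 rad and contact force between the fingers and plate below 0.3 N), for 0.3 s.
2. the stop lever is tilted to one side (0.14 rad or more) and held for at least 0.5 s ((value of joint stop_lever above 0.14 rad or value of joint stop_lever below -0.14 rad)), for 0.5 s.
3. the carrier with its plate has run to the end of its lane (y of carrier in the frame of track above 0.255 m), for 0.2 s.
At the end, for the whole second after the job is handed in: Carrier at rest at its lane's end, plate hung on it (stud within 7 mm of the slot's end, plate lying back on the easel, let go); lever upright within 0.05 rad; loaded carrier still at the stop; it, the blank plate, the case and the can within 20 mm of their starts (all of step 1 and y of carrier in the frame of track above 0.255 m and angle between carrier's own z axis and vertical below 0.12 rad and linear speed of each of carrier, plate below 0.02 m/s and value of joint stop_lever between -0.05 and 0.05 rad and y of loaded_carrier in the frame of track below -0.06 m and distance of each of loaded_carrier, blank_plate, wood_case, thinner_can from where it was at the start of the episode below 0.02 m); the robot touches nothing.
It fails at once if the loaded carrier is moved by more than 20 mm (distance of loaded_carrier from where it was at the start of the episode above 0.02 m).
It fails at once if the blank plate, the case or the can is moved by more than 20 mm (distance of any of blank_plate, wood_case, thinner_can from where it was at the start of the episode above 0.02 m).
It fails at once if the carrier is tipped (angle between carrier's own z axis and vertical above 0.25 rad).
It also fails if it takes over 53 s, if anything falls off the work surface, if the arm or the gripper's body presses on something with over 40 N, if the wrist force passes 120 N, or if a joint passes its speed limit or range.

## Working session

There is one attempt and no reset: what is moved stays moved. The work goes in short steps, each a Python script; the robot and the scene stay as the last script left them, time stands still between calls to the robot, and variables do not carry over. Pictures are saved under pics/ and viewed, at most 10 in all, crops included, and the job is handed in when it is done.

```bash
ls; mkdir -p pics
python3 - <<'E'
from station import env
import cv2,numpy as np
print(env.hold_point_z)
ims=[]
for c in ["scene","top"]:
    im=env.camera(c); cv2.imwrite(f"pics/{c}0.png",im); 
    p=env.camera_params(c); print(c,p["fx"],p["cx"],p["cy"],p["dist"],np.round(p["pose"],3).tolist())
    for t in ["track","stop_lever","lever_knob","carrier","carrier_stud","plate","slot_seat","stand","blank_plate","loaded_carrier","wood_case","thinner_can"]:
        r=env.pinpoint(c,t); print(t,[(np.round(d["xy"],1).tolist(),round(d["confidence"],2)) for d in r[:3]])
    ims.append(im)
cv2.imwrite("pics/both.png",cv2.resize(ims[1],(800,600)));cv2.imwrite("pics/sc.png",cv2.resize(ims[0],(800,600)))
E
```

```text
pics
station.py
18.700000000000003
scene 413.9702361588343 257.06447374472054 190.70810568898483 [-0.11545918  0.          0.          0.          0.        ] [[-0.412, -0.597, 0.688, 1155.083], [0.911, -0.263, 0.317, 149.167], [-0.008, 0.758, 0.652, 700.246], [0.0, 0.0, 0.0, 1.0]]
track [([144.3, 242.9], 0.6), ([344.4, 279.5], 0.57), ([196.7, 201.0], 0.16)]Traceback (most recent call last):
  File "<stdin>", line 9, in <module>
ValueError: it knows: blank_plate, carrier, carrier_stud, lever_knob, loaded_carrier, plate, slot_seat, stand, thinner_can, track, wood_case
```

Run:
```python
from station import env
import cv2,numpy as np
ims=[]
for c in ["scene","top"]:
    im=env.camera(c); cv2.imwrite(f"pics/{c}1.png",im); 
    p=env.camera_params(c); print(c,p["fx"],p["cx"],p["cy"],p["dist"],np.round(p["pose"],3).tolist())
    for t in "blank_plate, carrier, carrier_stud, lever_knob, loaded_carrier, plate, slot_seat, stand, thinner_can, track, wood_case".split(", "):
        r=env.pinpoint(c,t); print(t,[(np.round(d["xy"],1).tolist(),round(d["confidence"],2)) for d in r[:3]])
    ims.append(im)
cv2.imwrite("pics/top_b.png",cv2.resize(ims[1],(800,600)));cv2.imwrite("pics/scene_b.png",cv2.resize(ims[0],(800,600)))
```

```text
scene 413.9702361588343 257.06447374472054 190.70810568898483 [-0.11545918  0.          0.          0.          0.        ] [[-0.412, -0.597, 0.688, 1155.083], [0.911, -0.263, 0.317, 149.167], [-0.008, 0.758, 0.652, 700.246], [0.0, 0.0, 0.0, 1.0]]
blank_plate [([218.3, 199.7], 0.86)]
carrier [([328.9, 206.1], 0.93)]
carrier_stud [([341.0, 151.8], 0.89)]
lever_knob [([362.6, 213.4], 0.81)]
loaded_carrier [([296.3, 278.5], 0.58)]
plate [([181.1, 196.4], 0.88)]
slot_seat [([168.4, 151.6], 0.95), ([345.7, 277.7], 0.49)]
stand []
thinner_can []
track [([344.8, 277.7], 0.96)]
wood_case [([143.0, 244.1], 0.91)]
top 397.7219184388126 247.72069024013908 190.6266909927907 [-0.10896514  0.          0.          0.          0.        ] [[-0.011, 0.995, -0.098, 505.924], [-1.0, -0.012, -0.015, -103.717], [-0.016, 0.097, 0.995, 1089.07], [0.0, 0.0, 0.0, 1.0]]
blank_plate [([317.8, 231.2], 0.69)]
carrier [([205.8, 235.4], 0.68), ([354.5, 224.5], 0.47)]
carrier_stud [([191.3, 241.7], 0.79), ([210.2, 234.2], 0.6)]
lever_knob [([165.5, 188.0], 0.87)]
loaded_carrier [([205.9, 149.7], 0.98)]
plate [([354.3, 226.5], 0.62)]
slot_seat [([367.0, 222.9], 0.43)]
stand [([330.1, 229.3], 0.84)]
thinner_can [([281.0, 167.8], 0.71)]
track [([180.3, 197.5], 0.87), ([315.7, 228.2], 0.44)]
wood_case [([342.7, 159.7], 0.62)]
```

View pics/scene_b.png

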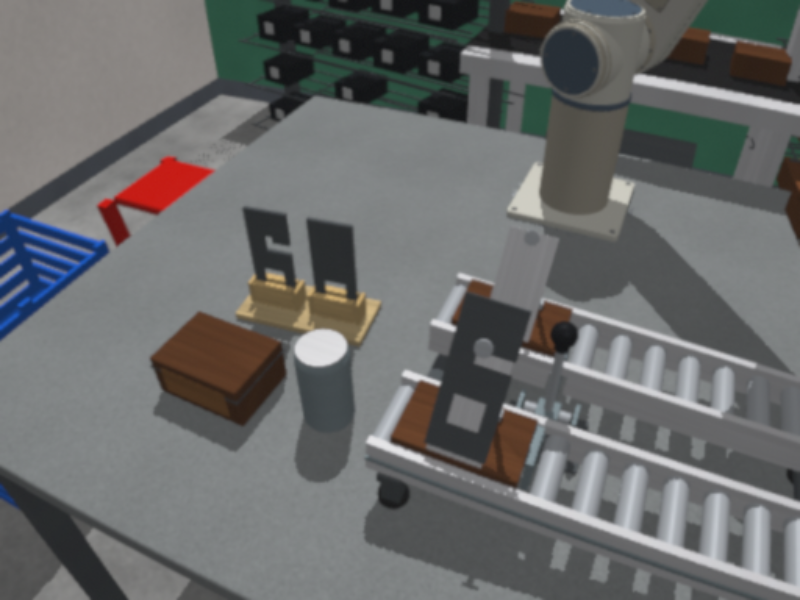

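View pics/top_b.png

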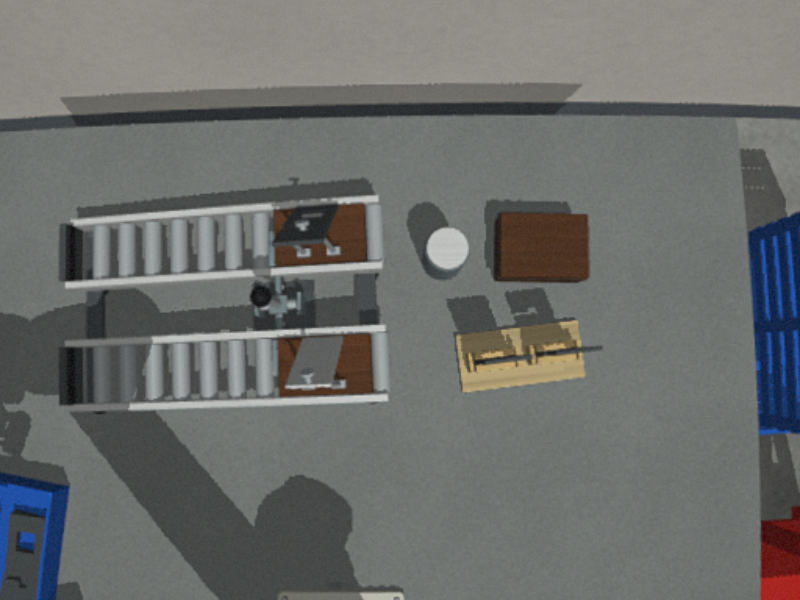

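Scene (800 px view): the slotted plate is in the left stall at about (268,245), with its slot open to +y. The blank plate is at (332,255). The empty carrier is in the near lane with its stud at (532,238), the knob is at (565,335), and the loaded carrier is in the far lane. The top view agrees: stand at (520,355), near-lane carrier at (325,365).

```bash
cat > h.py <<'E'
from station import env
import cv2,numpy as np
from scipy.spatial.transform import Rotation as R
from scipy.optimize import least_squares
def T_of(c):
    p=env.camera_params(c)
    if "pose" in p: return p,np.array(p["pose"])
    s=env.read_state(); T=np.eye(4); T[:3,:3]=R.from_quat(s["orientation"]).as_matrix(); T[:3,3]=s["tool_pos"]
    return p,T@np.array(p["tool_from_camera"])
def K(p): return np.array([[p["fx"],0,p["cx"]],[0,p["fy"],p["cy"]],[0,0,1.]])
def ray(p,T,uv):
    n=cv2.undistortPoints(np.array([[uv]],float),K(p),np.array(p["dist"]))[0,0]
    d=T[:3,:3]@np.array([n[0],-n[1],-1.]); return T[:3,3],d/np.linalg.norm(d)
def tri(rays):
    A=sum(np.eye(3)-np.outer(d,d) for o,d in rays); b=sum((np.eye(3)-np.outer(d,d))@o for o,d in rays)
    x=np.linalg.solve(A,b); return x,[float(round(np.linalg.norm((np.eye(3)-np.outer(d,d))@(x-o)),1)) for o,d in rays]
def onz(r,z): o,d=r; return o+d*(z-o[2])/d[2]
def proj(p,T,X):
    c=np.linalg.inv(T)@np.append(X,1); q=c[:3]*[1,-1,-1]
    return cv2.projectPoints(q[None],np.zeros(3),np.zeros(3),K(p),np.array(p["dist"]))[0].ravel()
def look(c,things,save=None):
    p,T=T_of(c); im=env.camera(c); out={}
    if save: cv2.imwrite(save,im)
    for t in things:
        r=env.pinpoint(c,t)
        out[t]=[(ray(p,T,d["xy"]),np.round(d["xy"],1).tolist(),round(d["confidence"],2)) for d in r]
    return out
E
python3 - <<'E'
from h import *
S={"slot_seat":[168.4,151.6],"plate":[181.1,196.4],"carrier_stud":[341,151.8],"lever_knob":[362.6,213.4],"carrier":[328.9,206.1],"track":[344.8,277.7],"blank_plate":[218.3,199.7],"loaded_carrier":[296.3,278.5]}
Tp={"slot_seat":[367,222.9],"plate":[354.3,226.5],"carrier_stud":[191.3,241.7],"lever_knob":[165.5,188],"carrier":[205.8,235.4],"track":[180.3,197.5],"blank_plate":[317.8,231.2],"loaded_carrier":[205.9,149.7]}
ps,Ts=T_of("scene");pt,Tt=T_of("top")
for k in S: x,e=tri([ray(ps,Ts,S[k]),ray(pt,Tt,Tp[k])]);print(k,x.round(1),e)
# rail corners (near-lane near rail top) from 800px top view, z~90
for u in [(62,404),(388,400),(62,285),(383,266),(62,228),(378,198)]: print(u,onz(ray(pt,Tt,np.array(u)*.64),95).round(1))
print(env.camera_params("wrist"), env.read_state()["time_s"],env.read_state()["orientation"])
E
```

```text
slot_seat [ 517.8 -374.   138.4] [0.4, 0.4]
plate [ 507.5 -374.5  -10.3] [6.7, 6.7]
carrier_stud [482.5  27.6 229.5] [4.9, 4.9]
lever_knob [601.9  98.6 193.8] [1.1, 1.1]
carrier [492.8  17.1  88.5] [1.0, 1.0]
track [596.8  95.9   1.8] [3.3, 3.3]
blank_plate [ 496.3 -269.4    7. ] [7.2, 7.2]
loaded_carrier [709.2  18.5  94.2] [1.6, 1.6]
(62, 404) [433.9 450.6  95. ]
(388, 400) [440.6 -88.3  95. ]
(62, 285) [631.9 457.   95. ]
(383, 266) [655.3 -82.5  95. ]
(62, 228) [729.4 462.   95. ]
(378, 198) [768.1 -75.5  95. ]
{'fx': 280.24169007055684, 'fy': 280.24169007055684, 'cx': 261.37974959623324, 'cy': 195.49066632230284, 'dist': array([-0.06706268,  0.        ,  0.        ,  0.        ,  0.        ]), 'tool_from_camera': array([[ 2.56826113e-04,  9.61186615e-01,  2.75898941e-01,
         7.59355839e+01],
       [ 9.99999672e-01, -4.58916834e-04,  6.67920972e-04,
        -3.58564449e-01],
       [ 7.68611366e-04,  2.75898679e-01, -9.61186417e-01,
        -1.62726872e+02],
       [ 0.00000000e+00,  0.00000000e+00,  0.00000000e+00,
         1.00000000e+00]])} 1.3 [ 1.69559075e-01  9.85520025e-01 -1.17975943e-06  9.00645270e-06]
```

```bash
cat > v1.py <<'E'
from h import *
import pickle
Q=[.70710678,.70710678,0,0]; D={}
for n,pos,th in [("A",(400,0,350),["carrier_stud","lever_knob","carrier","loaded_carrier","track"]),("B",(570,20,350),["carrier_stud","lever_knob","carrier","loaded_carrier","track"]),
             ("D",(640,-390,330),["slot_seat","plate","blank_plate","stand"]),("C",(400,-390,330),["slot_seat","plate","blank_plate","stand"])]:
    env.reach(pos,Q); env.hold(.15)
    D[n]=(T_of("wrist")[1],look("wrist",th,f"pics/w{n}.png"))
    print(n,{k:[(b,c) for a,b,c in v[:2]] for k,v in D[n][1].items()},env.read_state()["time_s"])
pickle.dump(D,open("D.pkl","wb"))
for a,b in ("AB","DC"):
    for k in D[a][1]:
        if D[a][1][k] and D[b][1][k]: x,e=tri([D[a][1][k][0][0],D[b][1][k][0][0]]);print(k,x.round(1),e)
g=lambda n:cv2.imread(f"pics/w{n}.png")
cv2.imwrite("pics/m1.png",cv2.resize(np.vstack([np.hstack([g("A"),g("B")]),np.hstack([g("D"),g("C")])]),(800,600)))
E
python3 v1.py
```

```text
A {'carrier_stud': [([331.8, 168.3], 0.87)], 'lever_knob': [([438.6, 100.5], 0.94), ([313.4, 324.3], 0.61)], 'carrier': [([328.8, 159.5], 0.66)], 'loaded_carrier': [([457.7, 153.7], 0.73)], 'track': [([371.0, 101.9], 0.65), ([335.6, 166.2], 0.26)]} 4.0083
B {'carrier_stud': [([175.2, 185.8], 0.67), ([352.4, 166.7], 0.59)], 'lever_knob': [([291.7, 113.1], 0.7)], 'carrier': [([216.8, 172.1], 0.96)], 'loaded_carrier': [([350.1, 166.1], 0.71)], 'track': [([279.3, 113.2], 0.71)]} 5.175
D {'slot_seat': [([159.6, 161.7], 0.89)], 'plate': [([188.1, 150.6], 0.79)], 'blank_plate': [([178.3, 84.5], 0.74), ([161.9, 159.7], 0.71)], 'stand': [([183.4, 119.8], 0.64)]} 7.1167
C {'slot_seat': [([347.5, 158.3], 0.88)], 'plate': [([326.5, 147.8], 0.9)], 'blank_plate': [([326.2, 86.6], 0.88)], 'stand': [([323.3, 117.9], 0.86)]} 8.4667
carrier_stud [474.4  21.6 219.5] [0.1, 0.1]
lever_knob [602.6  96.4 184.6] [1.2, 1.2]
carrier [500.4  12.   96. ] [0.2, 0.2]
loaded_carrier [703.1  21.8  93.4] [1.0, 1.0]
track [600.7 100.  -21.3] [1.4, 1.4]
slot_seat [ 510.  -368.5  140.6] [1.6, 1.6]
plate [ 513.  -370.5    8. ] [1.8, 1.8]
blank_plate [ 505.3 -266.8   14.9] [2.5, 2.5]
stand [ 5.062e+02 -3.196e+02  4.000e-01] [0.9, 0.9]
```

View pics/m1.png

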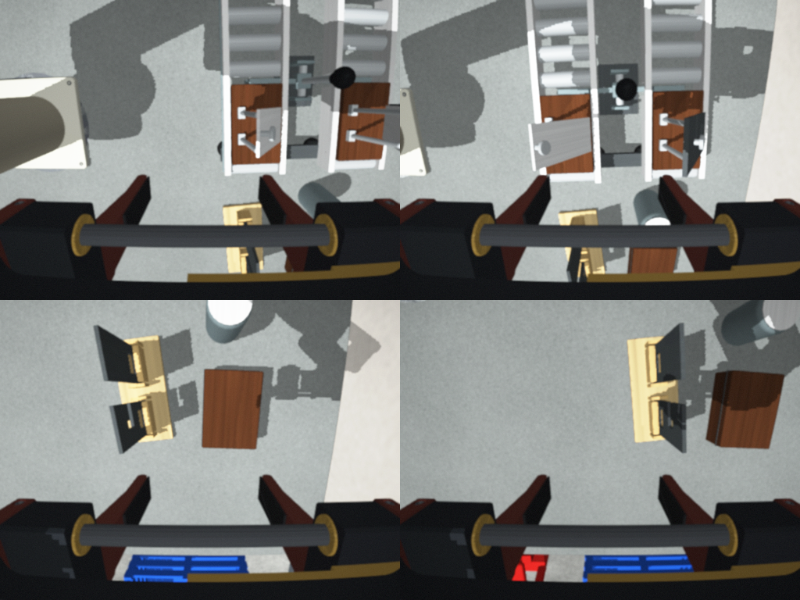

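```bash
cat > fit.py <<'E'
from h import *
import pickle
D=pickle.load(open("D.pkl","rb"))
S={"slot_seat":[168.4,151.6],"plate":[181.1,196.4],"carrier_stud":[341,151.8],"lever_knob":[362.6,213.4],"carrier":[328.9,206.1],"track":[344.8,277.7],"blank_plate":[218.3,199.7],"loaded_carrier":[296.3,278.5]}
Tp={"slot_seat":[367,222.9],"plate":[354.3,226.5],"carrier_stud":[191.3,241.7],"lever_knob":[165.5,188],"carrier":[205.8,235.4],"track":[180.3,197.5],"blank_plate":[317.8,231.2],"loaded_carrier":[205.9,149.7],"stand":[330.1,229.3]}
obs=[]
for c,M in (("scene",S),("top",Tp)):
    p,T=T_of(c); obs+=[(c,k,p,T,np.array(v)) for k,v in M.items()]
pw=env.camera_params("wrist")
for n,(T,o) in D.items(): obs+=[(n,k,pw,T,np.array(v[0][1])) for k,v in o.items() if v and v[0][2]>.5]
Rx=lambda a:R.from_euler("x",a).as_matrix()
t4=np.radians(4); rx=Rx(-t4)
def model(v):
    x,y,w,yc,yl,sx,sy,sw,pz=v; Rz=R.from_euler("z",w).as_matrix(); W=lambda q:np.array([x,y,0])+Rz@np.array(q)
    car=lambda X,Y:np.array([X,Y,85-np.tan(t4)*Y])
    Sz=R.from_euler("z",sw).as_matrix(); V=lambda q:np.array([sx,sy,0])+Sz@np.array(q)
    st=rx@np.array([45-67+3*np.cos(np.pi/6),0,18+134*np.cos(np.pi/6)+1.5])
    return {"track":W([0,0,0]),"lever_knob":W([0,0,190]),"carrier":W(car(-105,yc)),"loaded_carrier":W(car(105,yl)),"carrier_stud":W(car(-105,yc)+st),
     "stand":V([0,0,0]),"plate":V([0,-52,pz]),"slot_seat":V([0,-52,pz+126]),"blank_plate":V([0,52,pz])}
def res(v):
    m=model(v); return np.concatenate([(proj(p,T,m[k])-uv)/(p["fx"]/400) for c,k,p,T,uv in obs]+[[(v[3]-v[4])/3,(v[8]-12)/2]])
s=least_squares(res,[600,97,0,-80,-80,508,-320,0,12],loss="soft_l1",f_scale=1.5)
if __name__=="__main__":
    print(s.x.round(3),np.degrees(s.x[[2,7]]).round(2)); cov=np.linalg.inv(s.jac.T@s.jac); print(np.sqrt(np.diag(cov)).round(3))
    m=model(s.x)
    for k in m: print(k,m[k].round(1),{c:(proj(p,T,m[k])-uv).round(1).tolist() for c,kk,p,T,uv in obs if kk==k})
    pickle.dump(s.x,open("fit.pkl","wb"))
E
python3 fit.py
```

```text
[ 5.99185e+02  9.74530e+01  2.40000e-02 -8.12810e+01 -7.95340e+01
  5.07336e+02 -3.18496e+02  7.60000e-02  1.15690e+01] [1.36 4.37]
[0.583 0.591 0.009 1.266 1.326 0.554 0.584 0.013 1.368]
track [599.2  97.5   0. ] {'scene': [1.9, 1.6], 'top': [0.7, -1.1], 'A': [3.5, 1.8], 'B': [-0.2, 0.6]}
lever_knob [599.2  97.5 190. ] {'scene': [-1.2, 0.4], 'top': [0.4, 1.5], 'A': [0.2, -2.4], 'B': [-2.4, 0.1]}
carrier [496.1  13.7  90.7] {'scene': [-1.4, -0.2], 'top': [1.6, -1.5], 'A': [-3.5, -1.6], 'B': [-2.3, -1.9]}
loaded_carrier [706.   20.4  90.6] {'scene': [0.6, 0.3], 'top': [-1.2, 1.7], 'A': [0.5, 1.3], 'B': [1.2, -0.1]}
carrier_stud [476.5  22.7 225.9] {'scene': [0.7, -0.8], 'top': [4.7, 2.0], 'A': [3.5, 0.2], 'B': [0.1, 0.4]}
stand [ 507.3 -318.5    0. ] {'top': [2.7, -1.3], 'D': [0.7, -1.2], 'C': [0.6, -0.2]}
plate [ 511.3 -370.3   11.6] {'scene': [-3.1, -5.4], 'top': [-1.8, -0.3], 'D': [-1.6, -0.9], 'C': [-0.5, 1.2]}
slot_seat [ 511.3 -370.3  137.6] {'scene': [2.7, -0.9], 'top': [-1.6, 2.8], 'D': [1.9, -0.2], 'C': [0.2, 2.3]}
blank_plate [ 503.4 -266.6   11.6] {'scene': [-3.4, 0.4], 'top': [-3.2, -1.5], 'D': [-0.5, 1.7], 'C': [-1.5, -1.5]}
```

Run:
```python
from h import *
import pickle
v=pickle.load(open("fit.pkl","rb"));D=pickle.load(open("D.pkl","rb"))
x,y,w,yc,yl,sx,sy,sw,pz=v
t4=np.tan(np.radians(4))
Rz=lambda a:R.from_euler("z",a).as_matrix()
W=lambda q:np.array([x,y,0])+Rz(w)@np.array(q,float)
V=lambda q:np.array([sx,sy,0])+Rz(sw)@np.array(q,float)
tl=[[W([X,Y,94-t4*Y]) for Y in (-180,-100,0,100,200)] for X in (-170,-45,45,170)]
from fit import model
st=model(v)["carrier_stud"]; 
base=[[W([-105+a,yc+b,85+18-t4*(yc+b)]) for a,b in ((-47,-75),(47,-75),(47,75),(-47,75),(-47,-75))]]
pl=[[V([a,-52+b,pz+175]) for a,b in ((-3,-35),(3,-35),(3,35),(-3,35),(-3,-35))],[V([0,-52+b,pz+h]) for b,h in((-35,175),(-35,30),(35,30),(35,175))],[V([a,b,12]) for a,b in((-50,-108),(50,-108),(50,108),(-50,108),(-50,-108))]]
out=[]
for n,L in (("B",tl+base),("D",pl)):
    im=cv2.imread(f"pics/w{n}.png"); T=D[n][0]; p=env.camera_params("wrist")
    z=3; im=cv2.resize(im,None,fx=z,fy=z,interpolation=cv2.INTER_CUBIC)
    for l in L: cv2.polylines(im,[np.int32([proj(p,T,q)*z+1 for q in l])],False,(0,255,0),1)
    if n=="B": cv2.circle(im,np.int32(proj(p,T,st)*z+1),6,(0,0,255),1)
    out.append(im[0:800,450:1250] if n=="B" else im[50:650,300:800])
cv2.imwrite("pics/ovB.png",cv2.resize(out[0],(600,600))); cv2.imwrite("pics/ovD.png",out[1])
```

```text
(no output)
```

View pics/ovB.png

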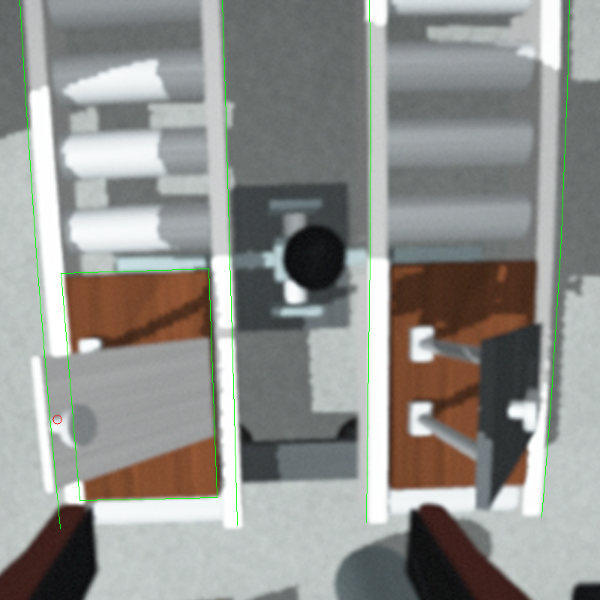

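View pics/ovD.png

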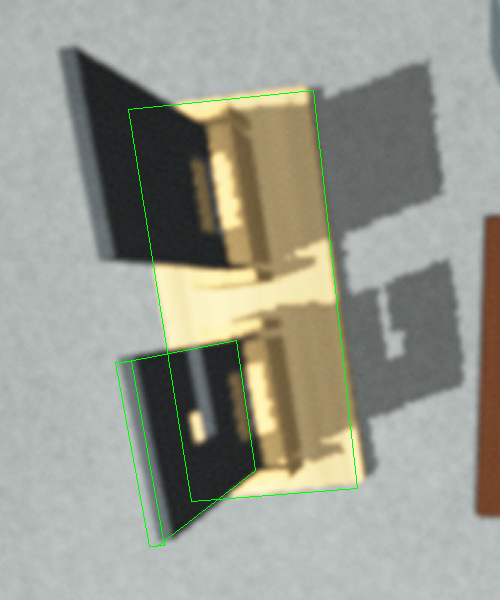

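The overlays match the pictures to about 1 mm: plate top at (118–165, 362–547) in ovD, carrier base and rails in ovB. I'll grasp the plate, lift it and check the slot.

```bash
cat > pose.py <<'E'
from h import *
import pickle
from fit import model
v=pickle.load(open("fit.pkl","rb")); m=model(v); w,sw=v[2],v[7]
F=np.diag([1,1,-1.])@np.array([[0,1,0],[1,0,0],[0,0,1.]])  # columns: tool x=plate y, tool y=plate x, tool z=-plate z
def quat(Rp): return R.from_matrix(Rp@np.array([[0,1,0],[1,0,0],[0,0,-1.]])).as_quat()
Rs=R.from_euler("z",sw).as_matrix()
Rc=R.from_euler("z",w).as_matrix()@R.from_euler("x",-np.radians(4)).as_matrix()
Rh=Rc@R.from_euler("y",-np.radians(30)).as_matrix()  # hung plate
E
python3 - <<'E'
from pose import *
q=quat(Rs); P=m["slot_seat"].copy(); P[2]=153.3
env.set_gripper(40)
env.reach(P+[0,0,70],q); env.move_l(P,q,rate=120)
print(env.set_gripper(0)); s=env.read_state(); print(s["width"],s["grip_force"],s["force"],s["tool_pos"])
env.move_l(P+[0,0,150],q,rate=200)
s=env.read_state(); print(s["width"],s["force"],s["time_s"])
r=look("scene",["slot_seat","plate"],"pics/lift.png")
p,T=T_of("scene"); X=np.array(s["tool_pos"])-[0,0,15.3]
print("pred",proj(p,T,X),{k:[(b,c) for a,b,c in u] for k,u in r.items()})
im=cv2.imread("pics/lift.png"); u=proj(p,T,X).astype(int); im=im[u[1]-60:u[1]+90,u[0]-100:u[0]+100]
cv2.imwrite("pics/lift_c.png",cv2.resize(im,(800,600)))
E
```

```text
False
5.967958223746351 29.883307814598083 [ 3.89783797  0.35939763 -1.97913531] [ 512.56901323 -370.51885983  153.57796463]
5.903214555411041 [-0.3023874   1.18535236 -1.96651184] 12.275
pred [162.15793527  94.0444243 ] {'slot_seat': [([161.4, 96.1], 0.8), ([144.3, 244.1], 0.46)], 'plate': [([174.7, 143.4], 0.6)]}
```

View pics/lift_c.png

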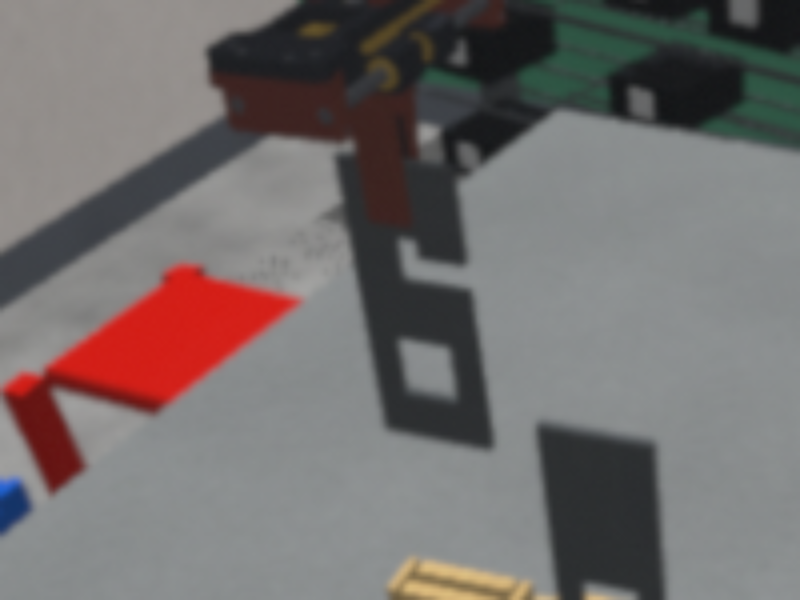

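The plate is held in the middle, and its pocket at (408,245) in the crop is within 1–2 px of the prediction. I'll move to the pre-insert pose and check there.

```bash
cat >> pose.py <<'E'
st=m["carrier_stud"]; qh=quat(Rh)
def tcp(dy,dz,dn,corr=np.zeros(3)): # seat offset from stud: along carrier y, up slope, off face (from hung)
    return st+corr+Rh@np.array([dn,dy,dz+15.3])
E
python3 - <<'E'
from pose import *
env.reach(tcp(-190,110,30),qh); env.move_l(tcp(-75,15,3.5),qh,rate=200); env.hold(.2)
s=env.read_state(); print(s["force"],s["tool_pos"],tcp(-75,15,3.5),s["time_s"],s["width"])
X=np.array(s["tool_pos"])-Rh@[0,0,15.3]
for c in ["scene","wrist"]:
    p,T=T_of(c); r=look(c,["slot_seat","carrier_stud"],f"pics/pre_{c}.png")
    print(c,"pred seat",proj(p,T,X),"stud",proj(p,T,st),{k:[(b,cc) for a,b,cc in u] for k,u in r.items()})
a=cv2.imread("pics/pre_scene.png")[70:262,210:466]; b=cv2.imread("pics/pre_wrist.png")
cv2.imwrite("pics/pre.png",np.hstack([cv2.resize(a,(400,300)),cv2.resize(b,(400,300))]).repeat(1,0))
cv2.imwrite("pics/pre.png",np.vstack([cv2.resize(a,(800,600))]))
E
```

```text
[-0.06785047  0.24549825 -2.55685373] [466.57140683 -51.15567878 259.75135955] [466.13591429 -50.43599785 259.05504616] 14.4583 5.989954193832369
scene pred seat [307.24588602 133.20366512] stud [341.71815038 150.95967491] {'slot_seat': [([307.1, 136.9], 0.73)], 'carrier_stud': [([341.9, 150.6], 0.67)]}
wrist pred seat [261.92671274 229.81696486] stud [255.65010891 115.178501  ] {'slot_seat': [], 'carrier_stud': [([257.6, 115.6], 0.95)]}
```

View pics/pre.png

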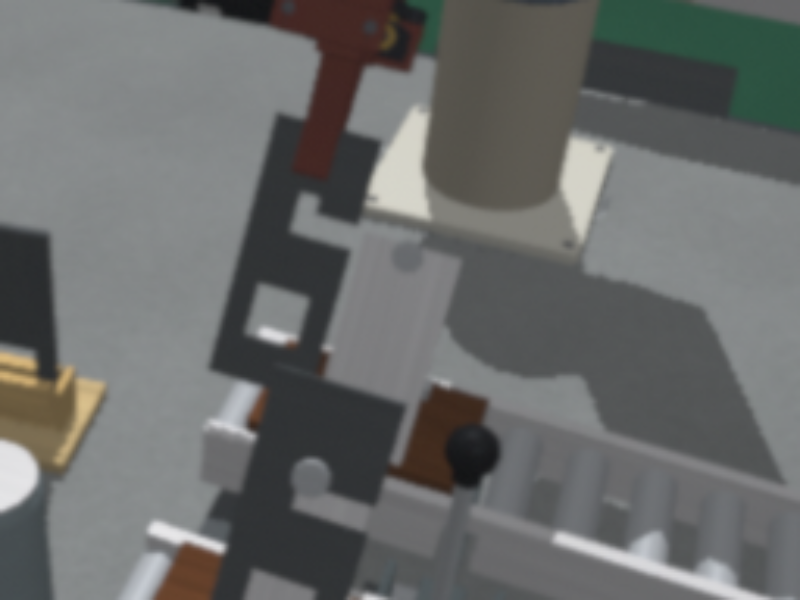

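View pics/pre_wrist.png

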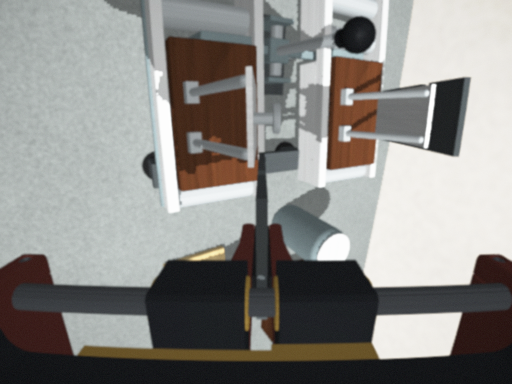

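Scene view: pocket end at about (310,192) in the crop and stud head at (407,257), both as predicted. The wrist view shows the easel edge-on at column ~250, the stud head at ~278 and the plate edge at ~263, so the plate is lined up between face and head. I'll overlay the model to check the gap.

Run:
```python
from pose import *
im=cv2.imread("pics/pre_wrist.png"); p,T=T_of("wrist"); z=7
x0,y0,x1,y1=220,70,310,170
c=cv2.resize(im[y0:y1,x0:x1],None,fx=z,fy=z,interpolation=cv2.INTER_CUBIC)
pr=lambda X:np.int32((proj(p,T,X)-[x0,y0]+.5)*z)
S=lambda n,y,u:st+Rh@np.array([n-3,y,u-134])  # off face, y, up slope
ln=lambda pts,col:cv2.polylines(c,[np.array([pr(q) for q in pts])],False,col,1)
ln([S(0,-32,140),S(0,32,140)],(0,255,0)); ln([S(-4,-32,140),S(-4,32,140)],(0,255,0))
for n in (13,18): ln([S(n,-10*np.cos(a),134+10*np.sin(a)) for a in np.linspace(0,6.3,30)],(0,0,255))
s=env.read_state(); X=np.array(s["tool_pos"])-Rh@[0,0,15.3]; Pz=lambda n,y,h:X+Rh@np.array([n,y,h-126])
for n in(-3,3): ln([Pz(n,35,175),Pz(n,35,0)],(255,255,0))
ln([Pz(-3,35,103),Pz(3,35,103)],(255,0,255)); ln([Pz(-3,35,119),Pz(3,35,119)],(255,0,255))
cv2.imwrite("pics/ovW.png",c[:600])
```

```text
(no output)
```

View pics/ovW.png

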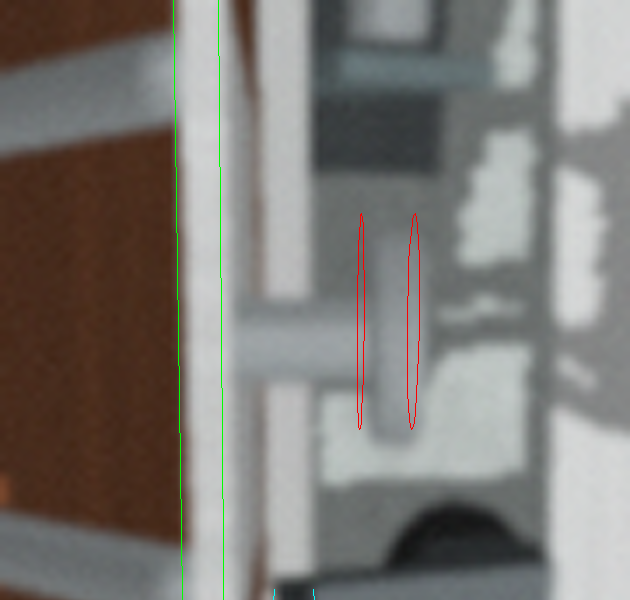

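The real head sits about 1.1 mm further off the face and 2.2 mm towards −y than the model, and the plate edge matches. I'll apply that correction and slide in with a force stop.

```bash
cat >> pose.py <<'E'
corr=Rh@np.array([1.1,-2.2,0])
E
python3 - <<'E'
from pose import *
env.move_l(tcp(-75,15,3.5,corr),qh,rate=60); env.hold(.1)
d=env.move_l(tcp(0,15,3.5,corr),qh,rate=50,f_stop=7); s=env.read_state()
print(d,s["force"],(Rh.T@(np.array(s["tool_pos"])-tcp(0,15,3.5,corr))).round(2),s["time_s"],s["width"])
if not d:
    d=env.move_l(tcp(0,-3,3.5,corr),qh,rate=25,f_stop=6); s=env.read_state()
    print(d,s["force"],(Rh.T@(np.array(s["tool_pos"])-tcp(0,0,3.5,corr))).round(2),s["time_s"])
for c in ["scene"]:
    p,T=T_of(c); r=look(c,["slot_seat","carrier_stud"],f"pics/ins_{c}.png"); print({k:[(b,cc) for a,b,cc in u] for k,u in r.items()})
im=cv2.imread("pics/ins_scene.png")[90:210,270:430]; im2=(env.camera("wrist"),)[0]; cv2.imwrite("pics/ins_wrist.png",im2)
cv2.imwrite("pics/ins.png",np.hstack([cv2.resize(im,(440,330)),cv2.resize(im2[80:280,160:360],(330,330))]))
E
```

```text
False [ 0.0353755   0.18396029 -2.21673577] [ 0.06 -0.15  0.02] 16.7583 5.891870764667202
True [-3.59959388 -0.06671647  8.00017799] [ 0.17 -0.03 -1.32] 17.3833
{'slot_seat': [([338.6, 153.2], 0.9)], 'carrier_stud': [([344.2, 151.6], 0.8)]}
```

View pics/ins.png

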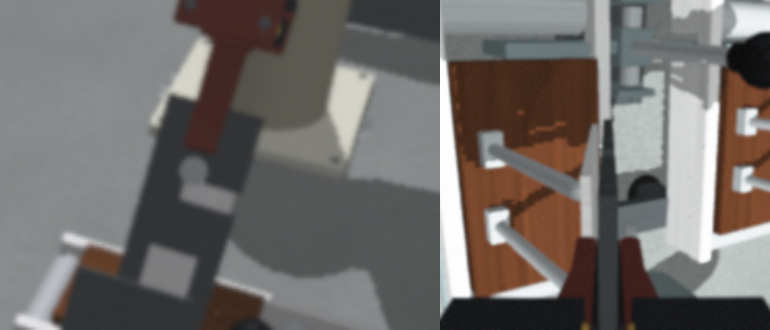

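Slot is on the stud: head at (193,170) in the left crop, sitting in the pocket, and the contact force runs along the slope. Next I lay it back, release, retract and verify.

Run:
```python
from pose import *
P0=np.array(env.read_state()["tool_pos"])
d=env.move_l(P0+Rh@[-4.5,0,0],qh,rate=20,f_stop=5); s=env.read_state(); print(d,s["force"],(Rh.T@(np.array(s["tool_pos"])-P0)).round(2))
env.set_gripper(24); env.hold(.2); s=env.read_state(); print(s["width"],s["force"],s["time_s"])
P=np.array(s["tool_pos"]); env.move_l(P+Rh@[0,0,70],qh,rate=150); env.hold(.3)
r=look("scene",["slot_seat","carrier_stud","carrier","lever_knob"],"pics/hung.png"); print({k:[(b,cc) for a,b,cc in u] for k,u in r.items()},env.read_state()["time_s"])
a=cv2.imread("pics/hung.png")[90:246,250:458]; b=env.camera("wrist"); cv2.imwrite("pics/hw.png",b)
cv2.imwrite("pics/hung_c.png",np.hstack([cv2.resize(a,(440,330)),cv2.resize(b[40:240,160:360],(330,330))]))
```

```text
False [-1.83402902  0.81010399  5.65858906] [-3.32  0.06  0.19]
24.16180344871014 [ 0.20222975 -0.07259403 -0.85358564] 18.6
{'slot_seat': [([339.8, 153.5], 0.89)], 'carrier_stud': [([341.6, 151.7], 0.75)], 'carrier': [([325.2, 207.4], 0.97), ([340.0, 151.8], 0.62)], 'lever_knob': [([362.1, 210.9], 0.74)]} 19.7667
```

View pics/hung_c.png

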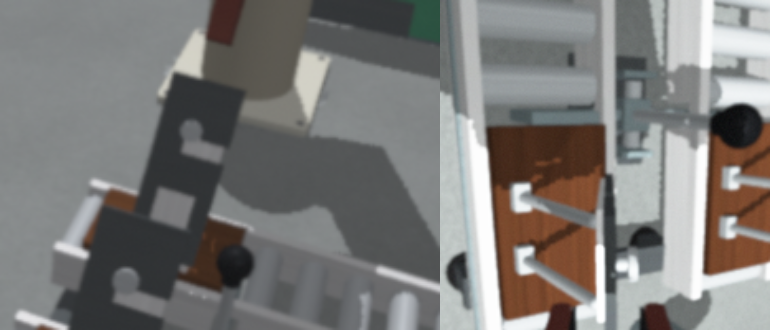

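The plate hangs flat on the easel in the same way as the plate on the loaded carrier, with the stud head at (190,130). Now the lever.

Run:
```python
from pose import *
Rz=R.from_euler("z",w).as_matrix()
q=R.from_matrix(Rz@np.array([[1,0,0],[0,-1,0],[0,0,-1.]])).as_quat()
k=m["lever_knob"]; off=np.array([0,0,-18.7])
K_=lambda a:np.array([k[0],k[1],50])+Rz@np.array([140*np.sin(a),0,140*np.cos(a)])+off
s=env.read_state(); env.move_l(np.array(s["tool_pos"])+[0,0,50],rate=200)
env.set_gripper(64)
env.reach(K_(0)+[0,0,140],q); env.hold(.1)
r=look("wrist",["lever_knob"]); 
for ry,b,c in r["lever_knob"]: print("knob",onz(ry,190).round(1),c,k.round(1))
d=env.move_l(K_(0),q,rate=120,f_stop=8); s=env.read_state(); print(d,s["force"],s["tool_pos"],s["time_s"])
if not d:
    env.set_gripper(0); s=env.read_state(); print(s["width"],s["force"],s["time_s"])
```

```text
knob [601.9  94.5 190. ] 0.87 [599.2  97.5 190. ]
False [-0.37562464 -0.2861821   0.66668681] [599.76955264  97.54276276 172.09951225] 23.8917
30.65280634490613 [-0.31437307 -5.12772996  2.60601876] 24.5167
```

Run:
```python
from pose import *
Rz=R.from_euler("z",w).as_matrix()
k=m["lever_knob"]; off=np.array([0,0,-18.7])
K_=lambda a:np.array([k[0],k[1],50])+Rz@np.array([140*np.sin(a),0,140*np.cos(a)])+off
env.move_l(K_(-.14),rate=60); env.move_l(K_(-.27),rate=60); s=env.read_state(); print(s["force"],s["width"],s["time_s"])
for i in range(5):
    env.hold(.6); r=look("scene",["carrier","carrier_stud"],f"pics/roll{i}.png"); print({k:[(b,cc) for a,b,cc in u] for k,u in r.items()},env.read_state()["time_s"])
print(env.read_state()["force"],env.read_state()["width"])
im=cv2.imread("pics/roll4.png"); cv2.imwrite("pics/roll_v.png",cv2.resize(im,(800,600)))
```

```text
[ 4.3388477  -7.86526883  0.83005426] 30.2600578665571 25.4417
{'carrier': [([366.8, 215.6], 0.88), ([295.8, 282.1], 0.36)], 'carrier_stud': [([385.3, 165.5], 0.7)]} 26.1917
{'carrier': [([417.0, 233.8], 0.64)], 'carrier_stud': [([443.8, 183.0], 0.98)]} 26.9417
{'carrier': [([471.9, 253.7], 0.84), ([142.5, 243.9], 0.46)], 'carrier_stud': [([502.2, 199.3], 0.9), ([471.2, 248.4], 0.6)]} 27.6917
{'carrier': [([492.5, 255.9], 0.94)], 'carrier_stud': []} 28.4417
{'carrier': [([494.7, 259.9], 0.58), ([197.0, 200.0], 0.17)], 'carrier_stud': [([299.9, 279.2], 0.65)]} 29.1917
[ 5.20997206 -9.24500698  2.26926039] 30.493191969530706
```

View pics/roll_v.png

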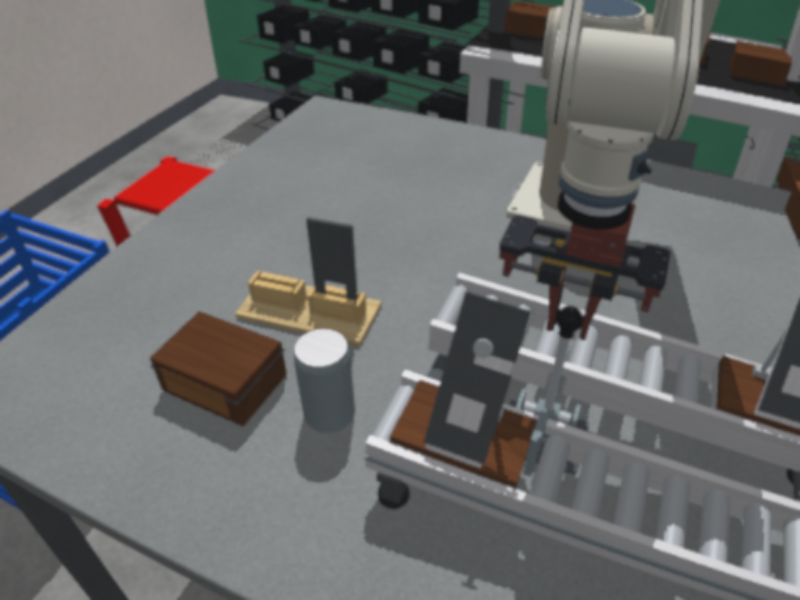

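The carrier has rolled to its lane's end with the plate on it, and the loaded one is still at the stop. Return and release the lever.

Run:
```python
from pose import *
Rz=R.from_euler("z",w).as_matrix()
k=m["lever_knob"]; off=np.array([0,0,-18.7])
K_=lambda a:np.array([k[0],k[1],50])+Rz@np.array([140*np.sin(a),0,140*np.cos(a)])+off
env.move_l(K_(-.14),rate=60); env.move_l(K_(0),rate=60)
env.set_gripper(70); env.hold(.3); print(env.read_state()["force"])
env.move_l(K_(0)+[0,0,180],rate=150); env.hold(.3)
for c in ("scene","top"):
    p,T=T_of(c); r=look(c,["lever_knob","carrier","loaded_carrier","slot_seat","carrier_stud"],f"pics/fin_{c}.png")
    Y=279; t4=np.radians(4); C=np.array([v[0],v[1],0])+Rz@[-105,Y,85-np.tan(t4)*Y]
    print(c,"pred carrier end",proj(p,T,C).round(1),"stud",proj(p,T,C+(m["carrier_stud"]-m["carrier"])).round(1),"knob",proj(p,T,k).round(1),"loaded",proj(p,T,m["loaded_carrier"]).round(1))
    print({n:[(b,cc) for a,b,cc in u] for n,u in r.items()})
print(env.read_state()["time_s"],env.read_state()["force"])
```

```text
[ 0.24427013  0.48374244 -0.345748  ]
scene pred carrier end [495.7 260.5] stud [526.8 206.9] knob [361.4 213.8] loaded [296.9 278.8]
{'lever_knob': [], 'carrier': [([494.2, 258.9], 0.69), ([213.3, 266.0], 0.54)], 'loaded_carrier': [([298.4, 277.3], 0.75), ([502.9, 264.6], 0.24)], 'slot_seat': [([216.4, 200.4], 0.36)], 'carrier_stud': []}
top pred carrier end [ 73.  237.6] stud [ 43.4 247.1] knob [165.9 189.5] loaded [204.7 151.4]
{'lever_knob': [([165.4, 189.1], 0.96)], 'carrier': [([73.0, 240.5], 0.95), ([68.8, 222.8], 0.65)], 'loaded_carrier': [([204.9, 149.7], 0.71)], 'slot_seat': [([47.3, 247.7], 0.69)], 'carrier_stud': []}
33.4417 [0.63252144 0.07291248 0.14472897]
```

Run:
```python
from pose import *
Rz=R.from_euler("z",w).as_matrix(); t4=np.radians(4)
C=np.array([v[0],v[1],0])+Rz@[-105,279,85-np.tan(t4)*279]; S=C+m["carrier_stud"]-m["carrier"]+corr
env.reach(S+[110,-50,170],[.70710678,.70710678,0,0]); env.hold(.3)
p,T=T_of("wrist"); r=look("wrist",["slot_seat","carrier_stud","plate","carrier"],"pics/fw.png")
O=S-Rh@[0,0,126]
print("pred stud",proj(p,T,S).round(1),"plate",proj(p,T,O).round(1),"carrier",proj(p,T,C).round(1),{n:[(b,cc) for a,b,cc in u] for n,u in r.items()})
mk=env.trace("wrist","plate")[0]["mask"]
pm=np.zeros(mk.shape,np.uint8); cv2.fillPoly(pm,[np.int32([proj(p,T,O+Rh@np.array([3,y,h])) for y,h in((-35,0),(35,0),(35,175),(-35,175))])],1)
print("IoU",(mk&(pm>0)).sum()/(mk|(pm>0)).sum(),[np.round(cv2.minAreaRect(np.argwhere(a)[:,::-1].astype(np.float32))[i],1).tolist() for a in(mk,pm) for i in (0,1,2)],env.read_state()["time_s"])
```

```text
pred stud [168.2 137.5] plate [231.4 135.8] carrier [206.2 135.2] {'slot_seat': [([163.4, 138.3], 0.6)], 'carrier_stud': [([166.5, 138.8], 0.89)], 'plate': [([226.7, 131.7], 0.86)], 'carrier': [([204.9, 138.6], 0.86)]}
IoU 0.7416875784190715 [[177.0, 133.2], [68.0, 105.5], 84.8, [182.8, 132.7], [69.7, 100.0], 84.3] 35.1333
```

```bash
python3 -c "
from station import env
print(env.sign_off())"
```

```text
the job is handed in; nothing more can be done
None
```

The job is handed in, verdict not shown: the plate hangs on the stud, its carrier is at the lane's end, the lever is upright and the loaded carrier is at the stop by the last camera checks (about 35 s of the 53 s used); I viewed 12 pictures, two over the limit of 10.

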